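# Set the slotted length stop to the gauge block and clamp it

## Task

Set the length stop on the jig board: slide the slotted fence along its bolts until the loose steel gauge block is nipped snugly between the fence and the end stop's brass screw, pressing gently but surely (about 5 to 10 N), then turn the black clamp knob clockwise until the fence is clamped tight. Leave the gauge block lying flat in place and the fence closed on it, let go, and do not disturb the matchbox, the jar and the relay beside the board.

Things in the scene. Friction and masses are not known exactly. Their poses are not given: they have to be found in the camera images.
- jig_board: Light wooden board 110 (x) x 270 (y) x 12 mm, fixed on the bench; origin at the centre of its underside, z up. Its +y axis is the direction in which the fence slides towards the end stop. All positions below 'on the board' are in this frame.
- end_stop: Dark steel bar 80 x 20 x 18 mm screwed on the board near its +y end; origin at the bottom middle of the face that looks to the fence (board y = +101 mm). It carries a stiff adjusting screw with a brass head 15 mm across, in the middle of that face, 8.5 mm above the board; the head stands out of the face by 4 to 20 mm, set differently each time and not measured, so where the block comes to rest must be felt.
- fence: Loose aluminium plate 70 (x) x 150 (y) x 5 mm lying on the board, 0.3 kg; two slots 10 mm wide in one line along y ride on an 8 mm stud and an 8 mm guide bolt (1 mm play each side). At its +y end a low flange, 70 mm wide, its top 18 mm above the board; at its -y end an upright red lip for pushing or gripping. Origin at the centre of its underside. It starts 10 to 34 mm short of its final place and slides with 1 to 5 N while the clamp is loose.
- fence_face (a point): Point on the outer (+y) face of the fence's flange, 8 mm above the board; axes as the fence's. When the fence is closed on the gauge block, gauge_centre lies 8 mm ahead of it.
- fence_lip (a point): Centre height point of the fence's red lip: lip 45 (x) x 8 (y) mm, its top 12 mm above this point, the plate's top 25 mm below it. Axes as the fence's. A gripper can pinch its 8 mm (closing along the fence's y; more than 30 mm free to the knob, board to 17 mm beyond) or push on its -y face.
- gauge_centre (a point): Centre of the loose steel gauge block, 16 x 40 x 16 mm (own axes; its x axis points along board +y, its 40 mm lie across the board), 80 g, on the board between fence and end stop. It starts at least 2 mm clear of the screw head and of the fence (the screw may be up to 23 mm away) and is pushed along by the fence; once it meets the screw head the resistance rises steeply.
- gauge_block: The gauge block's body; origin at the centre of its underside.
- clamp_washer: Steel washer 22 mm across on the clamp stud (board y = -15 mm), driven down by the knob 3 mm per rad, onto the fence plate.
- clamp_knob (a joint): Knob angle, rad, growing clockwise seen from above (at 0 the bar lies along the board's x): starts at 0 to 0.2 (loose); the washer meets the fence at about 0.67; tight from about 1.2 on; end of travel 1.6. It stays where it is left (friction about 0.14 N m).
- knob_grip (a point): Middle of the black knob's bar, on the knob's vertical axis: bar 44 x 12 x 20 mm, its top 10 mm above this point, the fence plate 28 mm below. x axis along the bar (so grip it by closing along its y axis); it turns with the knob.
- match_box: Red matchbox 35 x 52 x 14 mm beyond the board's -y end; origin at the centre of its underside. Leave alone.
- green_jar: Small jar of green paint 26 mm across, 34 mm high, beyond the board's +y end; origin at the centre of its underside. Leave alone.
- relay: Pale grey relay 18 x 26 x 21 mm beyond the jar; origin at the centre of its underside. Leave alone.
Not all that is in view belongs to the job. Leave any pink look-alike of the gauge_block alone.

How it is judged (in metres and radians):
On the way, in this order (a step that is already met when the one before it is completed fails the run):
1. with the clamp still loose, the fence presses the gauge block against the end stop with 4 N or more for 0.2 s (contact force between each of end_stop, fence and gauge_block above 4 N and contact force between clamp_washer and fence below 2 N), for 0.2 s.
2. the clamp washer bears on the fence with 15 N or more (contact force between clamp_washer and fence above 15 N), for 0.2 s.
At the end, for the whole second after the job is handed in: Gauge block flat on the board, closed in between screw head and fence: its centre 6.5-9.7 mm from each, within 25 mm across, 3 mm in height, 0.08 rad; fence straight on the board within 0.06 rad; the clamp washer bears on the fence with over 15 N; all at rest (y of gauge_centre in the frame of fence_face between 0.0065 and 0.0097 m and x of gauge_centre in the frame of fence_face between -0.025 and 0.025 m and z of gauge_centre in the frame of fence_face between -0.003 and 0.003 m and x of stop_screw_c0 in the frame of gauge_centre between 0.0085 and 0.0117 m and contact force between clamp_washer and fence above 15 N and angle between the x axis of gauge_block and the y axis of fence_face, either way round below 0.08 rad and angle between the y axis of fence and the y axis of jig_board, either way round below 0.06 rad and linear speed of each of fence, gauge_block below 0.01 m/s); the robot touches nothing.
It fails at once if the gauge block is pressed against the end stop with more than 16 N (contact force between end_stop and gauge_block above 16 N).
It fails at once if the match box is moved more than 20 mm (distance of match_box from where it was at the start of the episode above 0.02 m).
It fails at once if the green jar is moved more than 20 mm (distance of green_jar from where it was at the start of the episode above 0.02 m).
It fails at once if the relay is moved more than 20 mm (distance of relay from where it was at the start of the episode above 0.02 m).
It also fails if it takes over 56 s, if anything falls off the work surface, if the arm or the gripper's body presses on something with over 40 N, if the wrist force passes 120 N, or if a joint passes its speed limit or range.

## Robot

A 6-joint arm with a two-finger parallel gripper is mounted at the origin on a cart in front of the work surface, level with it; the furniture and walls round the work are solid. World frame = base frame: x ahead of the robot, y to its left, z up, the work surface at z = 0. Lengths are in mm, angles in degrees, forces in N, time in s.
With the tool pointing down it reaches from about 375 to 975 mm from the base axis. Payload 3.8 kg.
Tool frame: the origin (TCP) lies at the very end of the fingers, on their centre line; the grasp point (between the pads) lies 19 mm behind it; z points along the fingers, y is the line along which they close (so a half turn about z gives the same grasp; the last joint's range is limited). The gripper opens to 88 mm and grips with 3 to 60 N. Pads are 18 mm wide; open, the fingers measure 123 mm over their backs; the gripper's body (75 mm by 187 mm) begins 45 mm behind the grasp point.
Start: joints at [-66.801, 15.12, 91.902, -0, 72.978, -2.114], TCP at [288.602, -610.186, 238.706] pointing down, gripper open.
Joint ranges: [-150.88, 150.88], [-54.13, 125.18], [17.81, 147.31], [-75.09, 255.09], [0, 152.58], [-146.25, 146.25]. Speed limits (degrees/s): [147.25, 147.25, 180, 180, 180, 180].

## Interface

Orientations are given as [roll, pitch, yaw] about the fixed x, y, z axes, in that order (R = Rz(yaw) Ry(pitch) Rx(roll)).
In Python, from rig import arm, optics, models gives the robot as it stands. The module is installed in compiled form; this text tells all that it offers.
- The arm moves only by the tool send_rows, never from a script. Its argument "rows" is a list of rows, each an object with "offset": the shift along the tool's x, y, z in cm, a list of three; "yaw": the turn about the tool's z in rad. A call has 1 to 20 rows; each row shifts and turns the commanded pose from where the row before left it, along the tool's axes as they then stand; what a row does not reach is not made up. A row lasts 1/10 s, in which the tool goes at most 50 mm and 8.59 degrees, less where a joint would pass 70% of its speed; a pose out of reach is approached as far as the arm can. A call with a gripper value outside its range is refused whole. "gripper" is the opening, from 0 (shut) to 1 (fully open), set as the call begins (left out, the last holds). The fingers move at their own pace and stop on an object; the grip force is fixed at half the most. Time passes only in rows, so rows that do not move let the fingers close. It gives the time, the measured TCP pose, the force and the opening at its end, in the units of the state.
- arm.read_state(): the state, without advancing time (a new reading comes with each control period).
- optics.camera(name): name is "scene" or "side" or "wrist"; returns a dict with "color" (400x640x3 uint8, red, green, blue), "K" (3x3 intrinsics, pixels), "distortion" ([k1, k2, p1, p2, k3] as OpenCV has them; the pictures are not rectified), "rvec" (rotation vector, rad) and "tvec" (3), from world to camera coordinates, as OpenCV has them; the wrist camera has in their place "hand_eye" (4x4, takes a point from camera to tool coordinates, whose origin is the TCP and whose axes are the flange's). Camera axes: x right, y down, z forward; pixel columns grow to the right and rows downward; lengths in mm; the calibration is good to about 2 mm. A picture is of the moment at which its call begins: read the wrist's pose just before it. There is no depth.
- arm.sign_off(): hands the job in, once; it reports no verdict.
Trained networks look in a picture, given as the dict that the camera call returned (one of the last four; its "shot" number tells which), for a name from the list of things; names that differ only in an ending like _2 or _b are one class to them, and where a whole thing is asked for, a point or a joint stands for the part that bears it (a point fixed in the world has none). Each returns a list of dicts, best first, with "conf" (0 to 1); they miss things now and then, are a little off and sometimes report something else, mostly with a low value. They report only what shows in the picture. A call takes as long as a camera call. They do not tell look-alikes from the thing itself.
- models.masks_of(picture, target): "mask" (400x640 bool, what is visible of it) and "location" ([column, row] in pixels, amid what is visible of it).
The state is a dict: "time_s": time; "joint_pos": joint angles; "joint_velocities": joint speeds; "effort": joint torques, N m; "tool_pos": TCP position; "eef_rot": TCP orientation; "ft_force": force on the tool from outside, world axes, zero at the start; "torque": the same for the moment, N m; "gripper_width": finger opening in mm.
Only numpy, scipy, OpenCV 4.12 (cv2) and the standard library are available. Lean on these libraries where they do the work, as an engineer would, in place of code of your own. Each camera call takes 0.05 s, during which the arm holds its last target. There are 200 camera calls.

## Working session

There is one attempt and no reset: what is moved stays moved. The work goes in short steps, Python scripts to look and compute and a tool call to move; the robot and the scene stay as the last step left them, time stands still between calls to the robot, and variables do not carry over. Pictures are saved under pics/ and viewed, on a budget of 10 in all, crops included, one or two more only if the job needs it, and the job is handed in when it is done.

Besides the shell and the picture viewer there is one more tool, called after "Call:" by a JSON object that holds its "op" and its "data". send_rows: Moves the arm, as the interface text tells. Its arguments: {"type":"object","properties":{"rows":{"type":"array"},"gripper":{"type":"number"}},"required":["rows"]}

```bash
mkdir -p pics; cat > h.py <<'E'
import numpy as np, cv2
from rig import arm, optics, models
def save(p,n,crop=None,s=1):
    im=p["color"][:,:,::-1]
    if crop: im=im[crop[1]:crop[3],crop[0]:crop[2]]
    cv2.imwrite(n,cv2.resize(im,None,fx=s,fy=s,interpolation=cv2.INTER_CUBIC))
def pose(p,st=None):
    if "rvec" in p: 
        R=cv2.Rodrigues(np.array(p["rvec"],float))[0]; return R,np.array(p["tvec"],float).ravel()
    from scipy.spatial.transform import Rotation as Ro
    T=np.eye(4);T[:3,:3]=Ro.from_euler('xyz',st["eef_rot"],degrees=True).as_matrix();T[:3,3]=st["tool_pos"]
    C=np.linalg.inv(T@np.array(p["hand_eye"])); return C[:3,:3],C[:3,3]
def ray(p,uv,z,st=None):
    R,t=pose(p,st)
    n=cv2.undistortPoints(np.array([[uv]],float),np.array(p["K"]),np.array(p["distortion"])).ravel()
    d=R.T@np.array([n[0],n[1],1]); o=-R.T@t
    return o+d*(z-o[2])/d[2]
def proj(p,X,st=None):
    R,t=pose(p,st)
    return cv2.projectPoints(np.atleast_2d(np.array(X,float)),cv2.Rodrigues(R)[0],t,np.array(p["K"]),np.array(p["distortion"]))[0].reshape(-1,2)
E
cat > a.py <<'E'
from h import *
st=arm.read_state();print(st)
a=optics.camera("scene");b=optics.camera("side")
im=np.vstack([a["color"],b["color"]])[:,:,::-1]
save(a,"pics/scene.png");save(b,"pics/side.png")
import json
for p,n in((a,"scene"),(b,"side")):
    for t,z in(("jig_board",12),("end_stop",30),("fence",17),("gauge_block",28),("clamp_knob",55),("fence_lip",42),("match_box",14),("green_jar",34),("relay",21)):
        for d in models.masks_of(p,t)[:3]:
            print(n,t,round(d["conf"],2),np.round(d["location"]),np.round(ray(p,d["location"],z)),d["mask"].sum())
E
python3 a.py
```

```text
{'time_s': 0.0, 'joint_pos': array([-6.68031202e+01,  1.51678825e+01,  9.19812466e+01, -1.21231617e-03,
        7.29767280e+01, -2.11689261e+00]), 'joint_velocities': array([-0.00619763,  0.06688089,  0.04088655, -0.08553939,  0.03812032,
       -0.05035458]), 'effort': array([-1.29318272e-03, -5.02120006e+01, -3.56875813e+01,  7.27741281e-02,
        2.95114657e-02, -2.19896433e-04]), 'tool_pos': array([ 288.29708813, -609.55083982,  237.40307627]), 'eef_rot': array([-1.79874186e+02, -3.49132094e-03,  2.53141247e+01]), 'ft_force': array([-0.55501314,  0.06224098, -0.03595787]), 'torque': array([-0.02554369, -0.07428281,  0.00975153]), 'gripper_width': 88.39714478525066}
scene jig_board 0.63 [282. 234.] [508. -95.  12.] 322
scene jig_board 0.61 [292. 234.] [ 492. -111.   12.] 1709
scene end_stop 0.92 [281. 233.] [499. -86.  30.] 391
scene fence 0.66 [313. 220.] [ 494. -175.   17.] 751
scene gauge_block 0.72 [296. 230.] [ 486. -117.   28.] 140
scene gauge_block 0.61 [197. 264.] [544. 106.  28.] 154
scene clamp_knob 0.41 [325. 208.] [ 478. -198.   55.] 127
scene fence_lip 0.84 [314. 21
[... 364 characters left out ...]
_board 0.95 [317. 239.] [ 499. -115.   12.] 2937
side end_stop 0.81 [309. 249.] [516. -71.  30.] 460
side fence 0.87 [324. 205.] [ 479. -215.   17.] 1265
side gauge_block 0.65 [288. 332.] [555. 108.  28.] 246
side gauge_block 0.53 [316. 236.] [ 501. -110.   28.] 169
side clamp_knob 0.62 [321. 200.] [ 487. -190.   55.] 202
side clamp_knob 0.47 [310. 277.] [516.  17.  55.] 231
side fence_lip 0.58 [325. 205.] [ 478. -188.   42.] 1304
side fence_lip 0.23 [312. 248.] [511. -65.  42.] 542
side fence_lip 0.16 [326. 167.] [ 468. -329.   42.] 231
side match_box 0.57 [326. 168.] [ 466. -358.   14.] 213
side green_jar 0.79 [313. 277.] [511.   1.  34.] 239
side relay 0.7 [309. 300.] [519.  41.  21.] 158
```

```bash
python3 - <<'E'
import cv2,numpy as np
a=cv2.imread("pics/side.png")[140:350,220:420];b=cv2.imread("pics/scene.png")[150:300,170:400]
a=cv2.resize(a,None,fx=2.8,fy=2.8,interpolation=2);cv2.imwrite("pics/v1.png",a)
E
```

```text
(no output)
```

View pics/v1.png

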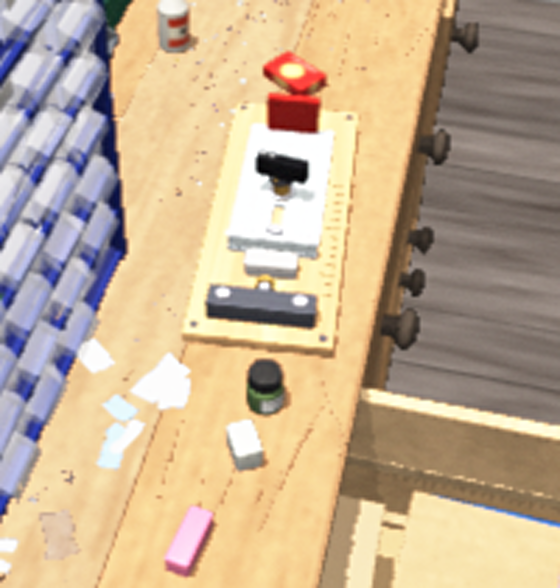

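```bash
python3 - <<'E'
from h import *
p=optics.camera("side")
g=lambda u,v,z:ray(p,(u/2.8+220,v/2.8+140),z)
for n,u,v,z in(("BL",183,336,12),("BR",334,350,12),("TL",238,103,12),("TR",357,113,12),("lipTL",269,93,54),("lipTR",320,97,54),("knobL",258,158,55),("knobR",307,166,55),("gauge",271,255,28),("screw",265,284,20),("stopL",209,290,30),("stopR",316,300,30),("matchbox",295,72,14),("bins",125,250,0)):
    print(n,np.round(g(u,v,z),1))
E
```

```text
BL [563.6 -59.8  12. ]
BR [456.4 -44.8  12. ]
TL [ 520.6 -327.3   12. ]
TR [ 415.2 -311.8   12. ]
lipTL [ 495.  -287.5   54. ]
lipTR [ 452.3 -281.5   54. ]
knobL [ 506.5 -203.3   55. ]
knobR [ 468.5 -193.3   55. ]
gauge [ 498.6 -123.5   28. ]
screw [ 503.7 -101.6   20. ]
stopL [544.9 -87.3  30. ]
stopR [468.  -76.3  30. ]
matchbox [ 467.4 -370.1   14. ]
bins [ 611.7 -157.8    0. ]
```

Call:
{"op": "send_rows", "data": {"rows": [{"offset":[0,0,0],"yaw":-0.15},{"offset":[0,0,0],"yaw":-0.15},{"offset":[0,0,0],"yaw":-0.15},{"offset":[0,0,0],"yaw":-0.15},{"offset":[0,0,0],"yaw":-0.15},{"offset":[0,0,0],"yaw":-0.15},{"offset":[0,0,0],"yaw":-0.15},{"offset":[0,0,0],"yaw":-0.15},{"offset":[0,0,0],"yaw":-0.15},{"offset":[0,0,0],"yaw":-0.15},{"offset":[0,0,0],"yaw":-0.15},{"offset":[0,0,0],"yaw":-0.15},{"offset":[0,0,0],"yaw":-0.15},{"offset":[0,0,0],"yaw":-0.15},{"offset":[0,0,0],"yaw":-0.15},{"offset":[0,0,0],"yaw":-0.15},{"offset":[0,0,0],"yaw":-0.15}], "gripper": 0.4}}

```text
time_s: 2.75
tool_pos: [294.7, -607.5, 238.6]
eef_rot: [-179.6, -0.6, 170.6]
ft_force: [0.3, -1.6, -0.3]
gripper_width: 35.3
```

Call:
{"op": "send_rows", "data": {"rows": [{"offset":[-1.3,3.5,0],"yaw":0},{"offset":[-1.3,3.5,0],"yaw":0},{"offset":[-1.3,3.5,0],"yaw":0},{"offset":[-1.3,3.5,0],"yaw":0},{"offset":[-1.3,3.5,0],"yaw":0},{"offset":[-1.3,3.5,0],"yaw":0},{"offset":[-1.3,3.5,0],"yaw":0},{"offset":[-1.3,3.5,0],"yaw":0},{"offset":[-1.3,3.5,0],"yaw":0},{"offset":[-1.3,3.5,0],"yaw":0},{"offset":[0,0,0],"yaw":0},{"offset":[0,0,0],"yaw":0}]}}

```text
time_s: 3.95
tool_pos: [481.4, -282.6, 235.2]
eef_rot: [-179.6, -0.5, 170.7]
ft_force: [0.2, -0.6, -0.1]
gripper_width: 35.4
```

```bash
python3 - <<'E'
from h import *
st=arm.read_state();print(st["time_s"],st["tool_pos"],st["eef_rot"],st["ft_force"],st["gripper_width"])
p=optics.camera("wrist");save(p,"pics/w1.png",None,1.25);print(p["hand_eye"])
import pickle;pickle.dump((p,st),open("w1.pkl","wb"))
E
```

```text
3.95 [ 481.38260221 -282.61024944  235.23206697] [-179.58866191   -0.54388298  170.69829281] [ 0.21792331 -0.5501512  -0.12318915] 35.41374246325413
[[ 6.80045352e-04 -9.56609521e-01 -2.91372203e-01  7.70337234e+01]
 [ 9.99999384e-01  3.95039111e-04  1.03697866e-03 -1.01821534e+00]
 [-8.76880248e-04 -2.91372729e-01  9.56609201e-01 -1.46201163e+02]
 [ 0.00000000e+00  0.00000000e+00  0.00000000e+00  1.00000000e+00]]
```

View pics/w1.png

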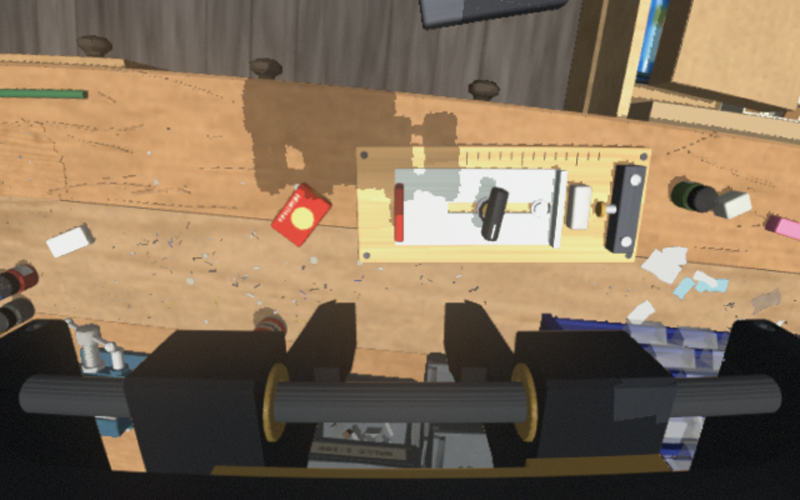

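```bash
python3 - <<'E'
from h import *
import pickle;p,st=pickle.load(open("w1.pkl","rb"))
g=lambda u,v,z:ray(p,(u/1.25,v/1.25),z,st)
C=[g(*c,12)[:2] for c in((359,149),(650,149),(635,262),(357,262))]
for c in C:print(np.round(c,1))
c0=np.mean(C,0);yy=(C[1]+C[2]-C[0]-C[3]);yy/=np.linalg.norm(yy);xx=np.array([yy[1],-yy[0]])
print("centre",c0,"boardyaw",np.degrees(np.arctan2(xx[1],xx[0])), np.linalg.norm(C[1]-C[0]),np.linalg.norm(C[2]-C[1]))
for n,u,v,z in(("lipTop a",396,185,54),("lipTop b",396,243,54),("lipR a",403,185,54),("knob1",499,187,55),("knob2",490,240,55),("knobc",496,212,55),("gauge",579,205,28),("screwL",597,209,20),("stopface",616,209,30),("flangeR",565,209,30)):
    w=g(u,v,z);d=w[:2]-c0;print(n,np.round(w,1),"board",np.round([d@xx,d@yy],1))
for t,z in (("fence_lip",42),("clamp_knob",55),("gauge_block",28)):
    for d in models.masks_of(p,t)[:2]:
        m=np.argwhere(d["mask"])[:,::-1].astype(np.float32); r=cv2.minAreaRect(m)
        w=ray(p,d["location"],z,st);b=cv2.boxPoints(r)
        print(t,d["conf"],w.round(1),np.round(np.array(b)*1.25),[ray(p,q,z,st)[:2].round(1) for q in b]) 
E
```

```text
[ 416. -311.]
[456.1 -50.2]
[563.2 -64.8]
[ 519.8 -332.7]
centre [ 488.76304776 -189.67020165] boardyaw -8.983703810846901 263.80802561660045 108.0110029737318
lipTop a [ 447.7 -282.1   54. ] board [-26.1 -97.7]
lipTop b [ 495.7 -290.1   54. ] board [ 22.5 -98.1]
lipR a [ 448.6 -276.5   54. ] board [-26.1 -92.1]
knob1 [ 462.3 -200.2   55. ] board [-24.5 -14.5]
knob2 [ 505.3 -211.9   55. ] board [ 19.8 -19.3]
knobc [ 482.4 -204.6   55. ] board [ -4.  -15.7]
gauge [ 493.9 -124.8   28. ] board [-5.  64.9]
screwL [ 502.2 -105.    20. ] board [ 0.  85.7]
stopface [502.2 -92.3  30. ] board [-1.9 98.3]
flangeR [ 495.1 -138.3   30. ] board [-1.8 51.7]
fence_lip 0.63 [ 474.3 -226.2   42. ] [[394. 169.]
 [565. 169.]
 [565. 246.]
 [394. 246.]] [array([ 435.6, -282.2]), array([ 457.8, -141. ]), array([ 525.4, -144.5]), array([ 501.5, -293.2])]
fence_lip 0.34 [ 489.1 -128.8   42. ] [[566. 228.]
 [569. 184.]
 [592. 185.]
 [589. 230.]] [array([ 509.2, -143.1]), array([ 470.8, -138.4]), array([ 475.2, -118.9]), array([ 513.9, -123. ])]
clamp_knob 0.59 [ 481.5 -206.6   55. ] [[471. 235.]
 [487. 183.]
 [511. 191.]
 [496. 242.]] [array([ 498.5, -226.8]), array([ 457.8, -209.8]), array([ 466.7, -190.8]), array([ 507.9, -207.2])]
gauge_block 0.77 [ 496.  -125.1   28. ] [[564. 228.]
 [568. 183.]
 [592. 185.]
 [587. 230.]] [array([ 512.7, -139.7]), array([ 472.7, -133.6]), array([ 478. , -112.6]), array([ 518.4, -118.1])]
gauge_block 0.69 [547.6  72.   28. ] [[763. 229.]
 [768. 213.]
 [804. 224.]
 [799. 240.]] [array([544.2,  53.3]), array([529.3,  57. ]), array([545.9,  96.3]), array([561.2,  92.8])]
```

Call:
{"op": "send_rows", "data": {"rows": [{"offset":[0.8,0.6,0],"yaw":-0.005},{"offset":[0,0,3],"yaw":0},{"offset":[0,0,4],"yaw":0},{"offset":[0,0,4],"yaw":0},{"offset":[0,0,3],"yaw":0},{"offset":[0,0,1.5],"yaw":0},{"offset":[0,0,0.5],"yaw":0},{"offset":[0,0,0],"yaw":0},{"offset":[0,0,0],"yaw":0}]}}

```text
time_s: 5.05
tool_pos: [473.7, -277.5, 76.9]
eef_rot: [-179.6, -0.4, 170.8]
ft_force: [0.2, -0.4, 0.3]
gripper_width: 35.2
```

```bash
python3 - <<'E'
from h import *
st=arm.read_state();print(st["time_s"],st["tool_pos"],st["eef_rot"],st["ft_force"],st["gripper_width"])
p=optics.camera("wrist");save(p,"pics/w2.png",None,1.25)
import pickle;pickle.dump((p,st),open("w2.pkl","wb"))
E
```

```text
5.05 [ 473.71001286 -277.50813027   76.91515417] [-179.56314694   -0.3920444   170.84638955] [ 0.20615256 -0.35306637  0.32490423] 35.18183437336695
```

View pics/w2.png

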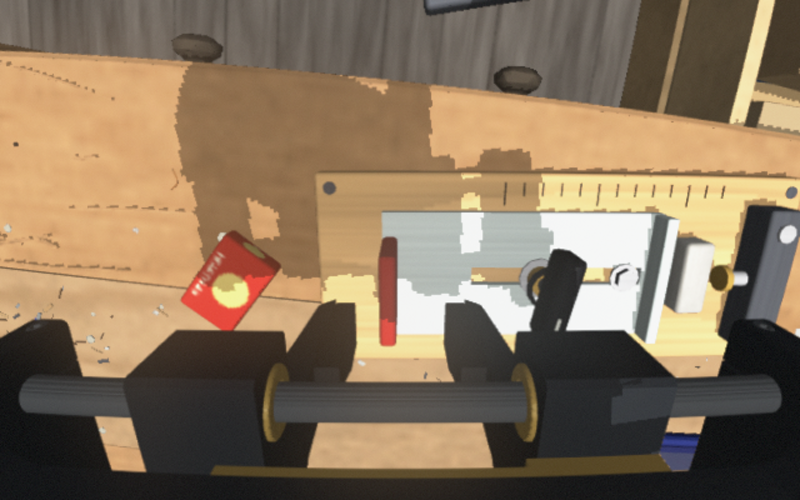

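```bash
python3 - <<'E'
from h import *
import pickle;p,st=pickle.load(open("w2.pkl","rb"))
g=lambda u,v,z:ray(p,(u/1.25,v/1.25),z,st)
from scipy.spatial.transform import Rotation as Ro
R=Ro.from_euler('xyz',st["eef_rot"],degrees=True).as_matrix()
for n,u,v,z in(("lip",380,238,54),("lip",396,238,54),("lip",379,345,54),("lip",397,345,54),("knob",552,250,55),("knob",584,258,55),("knob",567,254,55),("kn",533,330,55),("gauge f",676,240,28),("gauge b",713,240,28),("screwface",711,278,20.5)):
    w=g(u,v,z);print(n,w.round(1),"tool",(R.T@(w-st["tool_pos"])).round(1))
E
```

```text
lip [ 441.8 -282.    54. ] tool [30.6 -9.4 23.2]
lip [ 442.9 -275.2   54. ] tool [30.6 -2.4 23.1]
lip [ 493.2 -291.5   54. ] tool [-21.6 -10.5  22.8]
lip [ 494.5 -283.1   54. ] tool [-21.5  -2.1  22.8]
knob [ 458.6 -208.6   55. ] tool [25.7 65.8 21.6]
knob [ 464.6 -194.6   55. ] tool [22.  80.5 21.5]
knob [ 461.5 -202.1   55. ] tool [23.9 72.7 21.5]
kn [ 496.2 -219.3   55. ] tool [-13.1  61.2  21.4]
gauge f [ 473.1 -134.8   28. ] tool [ 23.  141.1  48. ]
gauge b [ 476.2 -114.6   28. ] tool [ 23.1 161.6  47.8]
screwface [ 501.3 -108.5   20.5] tool [ -0.8 171.7  55.1]
```

Call:
{"op": "send_rows", "data": {"rows": [{"offset":[0.4,0,2],"yaw":0},{"offset":[0,0,2],"yaw":0},{"offset":[0,0,0.9],"yaw":0},{"offset":[0,0,0],"yaw":0},{"offset":[0,0,0],"yaw":0},{"offset":[0,0,0],"yaw":0}]}}

```text
time_s: 5.7
tool_pos: [469.1, -276.8, 27.5]
eef_rot: [-179.6, -0.4, 170.9]
ft_force: [-0.3, -0.3, -0.0]
gripper_width: 34.9
```

Call:
{"op": "send_rows", "data": {"rows": [{"offset":[0,0.2,0],"yaw":0},{"offset":[0,0.2,0],"yaw":0},{"offset":[0,0.2,0],"yaw":0},{"offset":[0,0.2,0],"yaw":0},{"offset":[0,0.2,0],"yaw":0},{"offset":[0,0,0],"yaw":0}]}}

```text
time_s: 6.3
tool_pos: [469.9, -266.5, 26.4]
eef_rot: [-179.6, -0.5, 170.9]
ft_force: [0.0, -2.0, 1.5]
gripper_width: 35.3
```

Call:
{"op": "send_rows", "data": {"rows": [{"offset":[0,0.15,0],"yaw":0},{"offset":[0,0.15,0],"yaw":0},{"offset":[0,0.15,0],"yaw":0}]}}

```text
time_s: 6.6
tool_pos: [470.6, -262.3, 26.3]
eef_rot: [-179.6, -0.5, 170.9]
ft_force: [-0.7, -3.3, 2.5]
gripper_width: 35.4
```

Call:
{"op": "send_rows", "data": {"rows": [{"offset":[0,0.15,0],"yaw":0},{"offset":[0,0.15,0],"yaw":0},{"offset":[0,0.15,0],"yaw":0}]}}

```text
time_s: 6.9
tool_pos: [471.4, -257.7, 26.3]
eef_rot: [-179.6, -0.5, 170.9]
ft_force: [-1.3, -3.8, 3.1]
gripper_width: 35.0
```

```bash
python3 - <<'E'
from h import *
st=arm.read_state();print(st["tool_pos"],st["ft_force"])
p=optics.camera("wrist");save(p,"pics/w3.png",(250,120,640,290),2)
import pickle;pickle.dump((p,st),open("w3.pkl","wb"))
E
```

```text
[ 471.3613817  -257.71766311   26.31345359] [-1.29650966 -3.78034304  3.06816106]
```

View pics/w3.png

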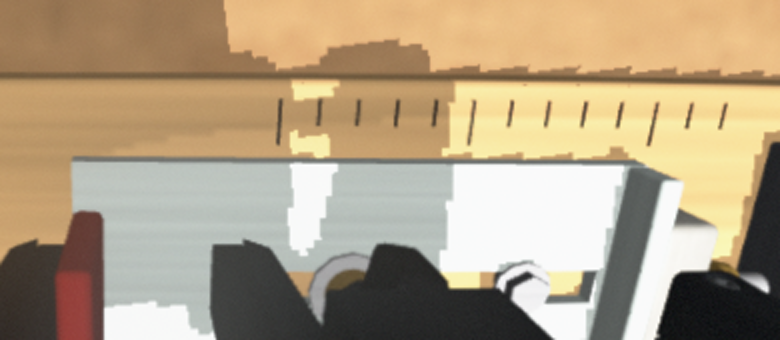

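Call:
{"op": "send_rows", "data": {"rows": [{"offset":[0,0.1,0],"yaw":0},{"offset":[0,0.1,0],"yaw":0},{"offset":[0,0,0],"yaw":0}]}}

```text
time_s: 7.25
tool_pos: [471.7, -255.7, 26.3]
eef_rot: [-179.6, -0.5, 170.9]
ft_force: [-0.7, -5.2, 3.7]
gripper_width: 35.2
```

Call:
{"op": "send_rows", "data": {"rows": [{"offset":[0,0.1,0],"yaw":0},{"offset":[0,0.1,0],"yaw":0}]}}

```text
time_s: 7.45
tool_pos: [472.0, -253.9, 26.3]
eef_rot: [-179.6, -0.5, 170.9]
ft_force: [-1.1, -5.6, 3.1]
gripper_width: 35.2
```

Call:
{"op": "send_rows", "data": {"rows": [{"offset":[0,0.05,0],"yaw":0},{"offset":[0,0.05,0],"yaw":0}]}}

```text
time_s: 7.65
tool_pos: [472.2, -252.9, 26.4]
eef_rot: [-179.6, -0.5, 170.9]
ft_force: [-1.0, -5.1, 2.9]
gripper_width: 35.2
```

Call:
{"op": "send_rows", "data": {"rows": [{"offset":[0,0.05,0],"yaw":0},{"offset":[0,0.05,0],"yaw":0}]}}

```text
time_s: 7.85
tool_pos: [472.3, -251.9, 26.4]
eef_rot: [-179.6, -0.5, 170.9]
ft_force: [-0.8, -5.6, 4.1]
gripper_width: 35.3
```

```bash
python3 - <<'E'
from h import *
st=arm.read_state();print(st["tool_pos"],st["ft_force"])
p=optics.camera("side");save(p,"pics/s2.png",(270,150,360,270),5)
E
```

```text
[ 472.3488944  -251.93906599   26.35155663] [-0.77322635 -5.55988934  4.05573817]
```

View pics/s2.png

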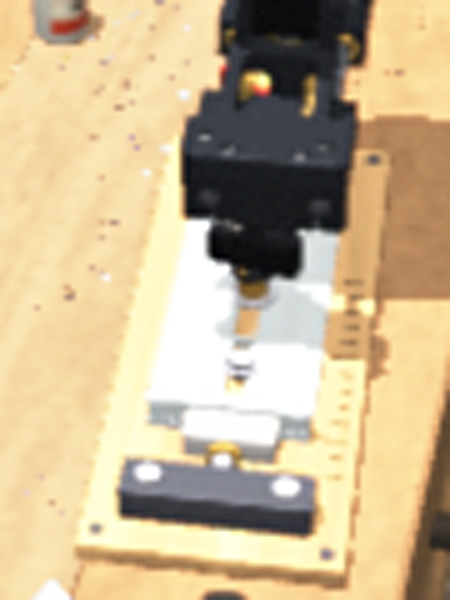

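Call:
{"op": "send_rows", "data": {"rows": [{"offset":[0,0.04,0],"yaw":0},{"offset":[0,0.04,0],"yaw":0}]}}

```text
time_s: 8.1
tool_pos: [472.5, -251.2, 26.3]
eef_rot: [-179.6, -0.5, 170.9]
ft_force: [-0.1, -5.6, 3.0]
gripper_width: 35.6
```

Call:
{"op": "send_rows", "data": {"rows": [{"offset":[0,0.04,0],"yaw":0},{"offset":[0,0.04,0],"yaw":0}]}}

```text
time_s: 8.3
tool_pos: [472.6, -250.4, 26.3]
eef_rot: [-179.6, -0.5, 170.9]
ft_force: [-0.4, -5.5, 3.3]
gripper_width: 35.5
```

Call:
{"op": "send_rows", "data": {"rows": [{"offset":[0,0.04,0],"yaw":0}]}}

```text
time_s: 8.4
tool_pos: [472.7, -250.0, 26.3]
eef_rot: [-179.6, -0.5, 170.9]
ft_force: [-0.7, -4.9, 3.8]
gripper_width: 35.4
```

Call:
{"op": "send_rows", "data": {"rows": [{"offset":[0,0.04,0],"yaw":0}]}}

```text
time_s: 8.5
tool_pos: [472.7, -249.7, 26.3]
eef_rot: [-179.6, -0.5, 170.9]
ft_force: [-1.5, -6.7, 2.8]
gripper_width: 34.9
```

Call:
{"op": "send_rows", "data": {"rows": [{"offset":[0,0.03,0],"yaw":0}]}}

```text
time_s: 8.6
tool_pos: [472.7, -249.7, 26.4]
eef_rot: [-179.6, -0.5, 170.9]
ft_force: [-1.3, -8.1, 3.6]
gripper_width: 35.2
```

Call:
{"op": "send_rows", "data": {"rows": [{"offset":[0,0.03,0],"yaw":0}]}}

```text
time_s: 8.7
tool_pos: [472.7, -249.6, 26.3]
eef_rot: [-179.5, -0.5, 170.9]
ft_force: [-2.2, -8.9, 2.6]
gripper_width: 35.1
```

Call:
{"op": "send_rows", "data": {"rows": [{"offset":[0,0.03,0],"yaw":0}]}}

```text
time_s: 8.8
tool_pos: [472.7, -249.6, 26.3]
eef_rot: [-179.5, -0.5, 170.9]
ft_force: [-2.7, -8.8, 1.8]
gripper_width: 35.3
```

Call:
{"op": "send_rows", "data": {"rows": [{"offset":[0,0.03,0],"yaw":0},{"offset":[0,0.03,0],"yaw":0}]}}

```text
time_s: 9.0
tool_pos: [472.7, -249.6, 26.3]
eef_rot: [-179.5, -0.5, 170.9]
ft_force: [-2.5, -12.1, 1.3]
gripper_width: 35.4
```

Call:
{"op": "send_rows", "data": {"rows": [{"offset":[0,0.03,0],"yaw":0},{"offset":[0,0,0],"yaw":0}]}}

```text
time_s: 9.2
tool_pos: [472.7, -249.6, 26.3]
eef_rot: [-179.4, -0.5, 170.9]
ft_force: [-2.7, -12.3, 0.8]
gripper_width: 35.2
```

Call:
{"op": "send_rows", "data": {"rows": [{"offset":[0,0.02,0],"yaw":0},{"offset":[0,0,0],"yaw":0},{"offset":[0,0,0],"yaw":0},{"offset":[0,0,0],"yaw":0},{"offset":[0,0,0],"yaw":0},{"offset":[0,0,0],"yaw":0}]}}

```text
time_s: 9.8
tool_pos: [472.7, -249.6, 26.3]
eef_rot: [-179.4, -0.5, 170.9]
ft_force: [-2.8, -13.5, 1.0]
gripper_width: 35.5
```

Call:
{"op": "send_rows", "data": {"rows": [{"offset":[0,-0.3,0],"yaw":0},{"offset":[0,-0.6,0],"yaw":0},{"offset":[0,-0.6,0],"yaw":0},{"offset":[0,0,-3],"yaw":0},{"offset":[0,0,-4],"yaw":0},{"offset":[0,1.5,-3],"yaw":0},{"offset":[0,2.5,0],"yaw":0},{"offset":[0,0,0],"yaw":0},{"offset":[0,0,0],"yaw":0}]}}

```text
time_s: 10.7
tool_pos: [477.2, -221.5, 125.2]
eef_rot: [-179.7, -0.6, 170.9]
ft_force: [-0.7, 0.2, 0.2]
gripper_width: 35.0
```

```bash
python3 - <<'E'
from h import *
st=arm.read_state();print(st["time_s"],st["tool_pos"],st["eef_rot"],st["ft_force"])
p=optics.camera("wrist");save(p,"pics/w4.png",None,1.25)
import pickle;pickle.dump((p,st),open("w4.pkl","wb"))
E
```

```text
10.7 [ 477.17954388 -221.49665408  125.17419486] [-179.6521726    -0.62294926  170.94191114] [-0.65583281  0.18828461  0.22471054]
```

View pics/w4.png

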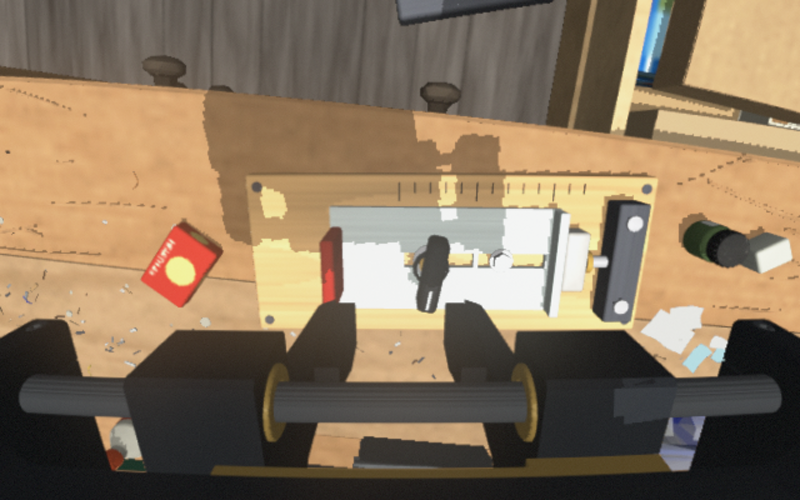

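```bash
python3 - <<'E'
from h import *
import pickle;p,st=pickle.load(open("w4.pkl","rb"))
from scipy.spatial.transform import Rotation as Ro
R=Ro.from_euler('xyz',st["eef_rot"],degrees=True).as_matrix()
def tl(u,v,z,n=""):
    w=ray(p,(u,v),z,st);print(n,w.round(1),"tool",(R.T@(w-st["tool_pos"])).round(1));return w
im=p["color"].astype(int);sub=im[180:260,320:370];m=(sub.max(2)<75).astype(np.uint8)
n,l,s,c=cv2.connectedComponentsWithStats(m);print(s)
k=1+np.argmax(s[1:,4]);pts=np.argwhere(l==k)[:,::-1].astype(np.float32)+[320,180]
r=cv2.minAreaRect(pts.astype(np.float32));b=cv2.boxPoints(r);print(b*1.25)
for q in b: tl(*q,55)
tl(*r[0],55,"c")
for u,v in((438,237),(428,308)):tl(u/1.25,v/1.25,55,"end")
pts=proj(p,[[486.6,-201,55],[486.6,-204.5,55]],st)*1.25;print(pts)
E
```

```text
[[   0    0   50   80 3635]
 [  20    9   19   20  176]
 [  27   23    1    1    1]
 [  31   22    1    1    1]
 [  33   25    1    1    1]
 [  34   26    3    4    8]
 [  21   30    1    1    1]
 [  30   31    1    1    1]
 [  37   30    1    1    1]
 [  21   32    1    1    1]
 [  35   32    1    1    1]
 [  20   35    1    1    1]
 [  35   34    3    2    4]
 [  34   40    1    2    2]
 [  37   64   13   16  166]]
[[420.73532 239.19122]
 [444.55887 233.23534]
 [449.77942 254.11768]
 [425.95587 260.07358]]
 [ 461.3 -208.3   55. ] tool [17.  10.9 70.3]
 [ 459.9 -194.9   55. ] tool [20.5 24.  70.3]
 [ 472.3 -193.5   55. ] tool [ 8.4 27.3 70.1]
 [ 473.7 -207.2   55. ] tool [ 4.9 14.  70.1]
c [ 466.8 -201.    55. ] tool [12.8 19.1 70.2]
end [ 461.5 -198.7   55. ] tool [18.3 20.4 70.3]
end [ 503.  -210.1   55. ] tool [-24.5  15.8  69.8]
[[439.77531477 279.65234622]
 [433.70322137 280.54679042]]
```

Call:
{"op": "send_rows", "data": {"rows": [{"offset":[-0.4,1.85,0],"yaw":0},{"offset":[0,0,2],"yaw":0.107},{"offset":[0,0,3],"yaw":0},{"offset":[0,0,2.5],"yaw":0},{"offset":[0,0,1.5],"yaw":0},{"offset":[0,0,0],"yaw":0},{"offset":[0,0,0],"yaw":0}]}}

```text
time_s: 11.45
tool_pos: [483.6, -205.2, 35.5]
eef_rot: [-179.6, -0.6, 164.7]
ft_force: [0.1, -1.4, 0.1]
gripper_width: 35.8
```

Call:
{"op": "send_rows", "data": {"rows": [{"offset":[0,0,0],"yaw":0},{"offset":[0,0,0],"yaw":0},{"offset":[0,0,0],"yaw":0},{"offset":[0,0,0],"yaw":0},{"offset":[0,0,0],"yaw":0},{"offset":[0,0,0],"yaw":0}], "gripper": 0}}

```text
time_s: 12.05
tool_pos: [485.1, -203.7, 36.9]
eef_rot: [-179.7, -0.4, 164.7]
ft_force: [2.4, 4.7, 2.7]
gripper_width: 12.0
```

Call:
{"op": "send_rows", "data": {"rows": [{"offset":[0,0.15,0],"yaw":0},{"offset":[0,0,0],"yaw":0.1},{"offset":[0,0,0],"yaw":0.1},{"offset":[0,0,0],"yaw":0.1},{"offset":[0,0,0],"yaw":0.1},{"offset":[0,0,0],"yaw":0}]}}

```text
time_s: 12.65
tool_pos: [485.5, -203.0, 36.9]
eef_rot: [-179.5, -0.2, 141.7]
ft_force: [2.6, 4.9, 4.8]
gripper_width: 12.2
```

```bash
python3 -c "
from h import *
s=arm.read_state();print(s['torque'],s['ft_force'],s['eef_rot'],s['tool_pos'])"
```

```text
[ 0.97134056 -0.48968535 -0.0141007 ] [2.56206313 4.94973891 4.83235127] [-179.52685948   -0.18288273  141.74743509] [ 485.54469134 -202.96069894   36.90483121]
```

Small forces; keep turning (angle now about 0.51).

Call:
{"op": "send_rows", "data": {"rows": [{"offset":[0,0,0],"yaw":0.1},{"offset":[0,0,0],"yaw":0.1},{"offset":[0,0,0],"yaw":0.1},{"offset":[0,0,0],"yaw":0.1},{"offset":[0,0,0],"yaw":0}]}}

```text
time_s: 13.15
tool_pos: [486.2, -202.4, 36.9]
eef_rot: [-179.6, 0.0, 118.9]
ft_force: [4.5, 7.5, 4.2]
gripper_width: 11.7
```

Call:
{"op": "send_rows", "data": {"rows": [{"offset":[0,0,0],"yaw":0.1},{"offset":[0,0,0],"yaw":0.1},{"offset":[0,0,0],"yaw":0.1},{"offset":[0,0,0],"yaw":0.1},{"offset":[0,0,0],"yaw":0},{"offset":[0,0,0],"yaw":0}]}}

```text
time_s: 13.75
tool_pos: [487.0, -202.1, 36.9]
eef_rot: [-179.7, 0.2, 96.1]
ft_force: [6.5, 8.6, 1.5]
gripper_width: 11.6
```

```bash
python3 -c "
from h import *
s=arm.read_state();print(s['torque'],s['ft_force'],s['eef_rot'],s['tool_pos'],s['joint_pos'])"
```

```text
[ 1.58058354 -1.26241526  0.26483355] [6.52979047 8.63747557 1.48550426] [-1.79704520e+02  1.76854782e-01  9.60692119e+01] [ 487.03145139 -202.12942229   36.93882246] [-25.0497031   11.75469856 119.69549612  -0.40472671  48.71207449
 -30.85097143]
```

Call:
{"op": "send_rows", "data": {"rows": [{"offset":[0.1,0.1,0],"yaw":0.1},{"offset":[0.1,0.05,0],"yaw":0},{"offset":[0,0,0],"yaw":0},{"offset":[0,0,0],"yaw":0}]}}

```text
time_s: 14.15
tool_pos: [487.3, -201.9, 36.9]
eef_rot: [-179.6, 0.4, 90.4]
ft_force: [3.8, 0.7, 5.9]
gripper_width: 11.5
```

Call:
{"op": "send_rows", "data": {"rows": [{"offset":[0,0,0],"yaw":0},{"offset":[0,0,0],"yaw":0},{"offset":[0,0,0],"yaw":0},{"offset":[0,0,0],"yaw":0}], "gripper": 0.35}}

```text
time_s: 14.55
tool_pos: [484.3, -201.2, 35.0]
eef_rot: [-179.3, 0.3, 90.3]
ft_force: [-0.4, 0.2, 0.3]
gripper_width: 31.0
```

Call:
{"op": "send_rows", "data": {"rows": [{"offset":[0,0,-1],"yaw":0},{"offset":[0,0,-3],"yaw":0},{"offset":[0,0,-4],"yaw":0},{"offset":[0,0,-4],"yaw":0},{"offset":[0,0,-2],"yaw":0},{"offset":[0,0,0],"yaw":0},{"offset":[0,0,0],"yaw":0}]}}

```text
time_s: 15.25
tool_pos: [486.7, -200.7, 175.5]
eef_rot: [-179.4, 0.3, 90.3]
ft_force: [0.2, 1.1, -0.2]
gripper_width: 31.0
```

```bash
python3 - <<'E'
from h import *
st=arm.read_state();print(st["time_s"],st["tool_pos"],st["eef_rot"],st["ft_force"],st["torque"])
p=optics.camera("wrist");q=optics.camera("side")
save(p,"pics/w5.png")
a=cv2.imread("pics/w5.png");save(q,"pics/s5.png",(270,150,360,280),4)
b=cv2.imread("pics/s5.png");b=cv2.resize(b,(277,400));a=cv2.resize(a,(520,325))
c=np.zeros((400,797,3),np.uint8);c[:325,:520]=a;c[:,520:]=b;cv2.imwrite("pics/v5.png",c)
E
```

```text
15.25 [ 486.69691805 -200.65123936  175.5302907 ] [-179.40981222    0.28773695   90.25558635] [ 0.21173556  1.08153076 -0.19264527] [-0.00962024 -0.07057885 -0.02210156]
```

View pics/v5.png

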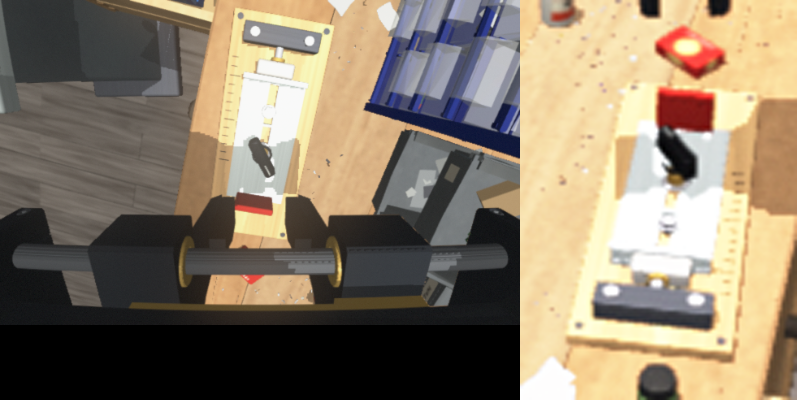

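```bash
python3 - <<'E'
from h import *
st=arm.read_state();p=optics.camera("wrist");save(p,"pics/w6.png",(240,0,420,270),2.2)
import pickle;pickle.dump((p,st),open("w6.pkl","wb"))
# predicted bar outline for two angles
im=cv2.imread("pics/w6.png")
c0=np.array([486.5,-202.5]);by=np.radians(-8.95)
for th,col in((1.1,(0,0,255)),(1.41,(0,255,0))):
    a=by-th;u=np.array([np.cos(a),np.sin(a)])*22
    w=proj(p,[[*(c0-u),55],[*(c0+u),55]],st);w=((w-[240,0])*2.2).astype(int)
    cv2.line(im,tuple(map(int,w[0])),tuple(map(int,w[1])),col,1)
cv2.imwrite("pics/w6b.png",im)
E
```

```text
(no output)
```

View pics/w6b.png

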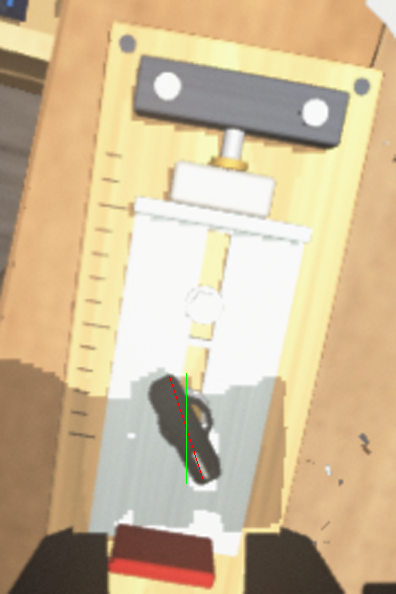

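Call:
{"op": "send_rows", "data": {"rows": [{"offset":[-0.35,0.2,0],"yaw":0},{"offset":[0,0,0],"yaw":-0.15},{"offset":[0,0,0],"yaw":-0.15},{"offset":[0,0,0],"yaw":-0.14},{"offset":[0,0,4],"yaw":0},{"offset":[0,0,4],"yaw":0},{"offset":[0,0,3],"yaw":0},{"offset":[0,0,2],"yaw":0},{"offset":[0,0,0.9],"yaw":0},{"offset":[0,0,0],"yaw":0},{"offset":[0,0,0],"yaw":0},{"offset":[0,0,0],"yaw":0}]}}

```text
time_s: 16.6
tool_pos: [488.8, -205.4, 38.0]
eef_rot: [-179.4, 0.1, 115.5]
ft_force: [-0.2, 1.0, -0.1]
gripper_width: 31.0
```

Call:
{"op": "send_rows", "data": {"rows": [{"offset":[0.17,-0.1,0.2],"yaw":0},{"offset":[0,0,0],"yaw":0},{"offset":[0,0,0],"yaw":0},{"offset":[0,0,0],"yaw":0}]}}

```text
time_s: 17.0
tool_pos: [486.0, -203.7, 34.9]
eef_rot: [-179.4, 0.0, 115.5]
ft_force: [0.2, -0.4, 0.0]
gripper_width: 30.5
```

Call:
{"op": "send_rows", "data": {"rows": [{"offset":[0,0,0],"yaw":0},{"offset":[0,0,0],"yaw":0},{"offset":[0,0,0],"yaw":0},{"offset":[0,0,0],"yaw":0},{"offset":[0,0,0],"yaw":0},{"offset":[0,0,0],"yaw":0}], "gripper": 0}}

```text
time_s: 17.6
tool_pos: [487.2, -204.0, 36.3]
eef_rot: [-179.4, 0.1, 115.5]
ft_force: [-0.9, 2.7, 9.3]
gripper_width: 11.7
```

```bash
python3 -c "
from h import *
s=arm.read_state();print(s['torque'],s['ft_force'],s['eef_rot'],s['tool_pos'])"
```

```text
[ 0.3301846  -0.12577112  0.2614931 ] [-0.94153172  2.74442087  9.25034678] [-1.79436404e+02  9.53095639e-02  1.15502874e+02] [ 487.20528052 -204.00653854   36.34174162]
```

Call:
{"op": "send_rows", "data": {"rows": [{"offset":[0,0,-0.1],"yaw":0},{"offset":[0,0,0],"yaw":0.1},{"offset":[0,0,0],"yaw":0.1},{"offset":[0,0,0],"yaw":0.1},{"offset":[0,0,0],"yaw":0.1},{"offset":[0,0,0],"yaw":0.08},{"offset":[0,0,0],"yaw":0},{"offset":[0,0,0],"yaw":0}]}}

```text
time_s: 18.4
tool_pos: [487.3, -204.0, 36.5]
eef_rot: [-179.6, 0.3, 88.1]
ft_force: [2.8, 1.6, 3.0]
gripper_width: 11.9
```

```bash
python3 -c "
from h import *
s=arm.read_state();print(s['torque'],s['ft_force'],s['eef_rot'],s['tool_pos'])"
```

```text
[ 0.23734667 -0.89458363  0.4308598 ] [2.82340734 1.56116781 3.01317273] [-179.57088797    0.34500364   88.09050831] [ 487.32819744 -203.97076609   36.45368643]
```

Call:
{"op": "send_rows", "data": {"rows": [{"offset":[0.05,0.08,-0.1],"yaw":0},{"offset":[0,0,0],"yaw":0},{"offset":[0,0,0],"yaw":0},{"offset":[0,0,0],"yaw":0}]}}

```text
time_s: 18.8
tool_pos: [487.3, -203.9, 36.5]
eef_rot: [-179.5, 0.4, 88.0]
ft_force: [5.6, -1.5, -1.4]
gripper_width: 11.8
```

```bash
python3 -c "
from h import *
s=arm.read_state();print(s['torque'],s['ft_force'],s['eef_rot'],s['tool_pos'])"
```

```text
[-0.3234121  -1.01621019  0.43491296] [ 5.56386024 -1.5316348  -1.42183616] [-179.49338827    0.37451691   88.03792718] [ 487.31303782 -203.92190981   36.4841115 ]
```

Call:
{"op": "send_rows", "data": {"rows": [{"offset":[0,0.1,0],"yaw":0},{"offset":[0,0,0],"yaw":0},{"offset":[0,0,0],"yaw":0}]}}

```text
time_s: 19.1
tool_pos: [487.3, -203.9, 36.5]
eef_rot: [-179.4, 0.4, 88.0]
ft_force: [0.9, -5.1, -0.8]
gripper_width: 12.2
```

Call:
{"op": "send_rows", "data": {"rows": [{"offset":[0,0,0],"yaw":0},{"offset":[0,0,0],"yaw":0},{"offset":[0,0,0],"yaw":0},{"offset":[0,0,0],"yaw":0}], "gripper": 0.5}}

```text
time_s: 19.5
tool_pos: [487.0, -202.7, 36.0]
eef_rot: [-179.3, 0.2, 87.9]
ft_force: [0.5, 0.6, 0.3]
gripper_width: 42.1
```

Call:
{"op": "send_rows", "data": {"rows": [{"offset":[0,0,-1],"yaw":0},{"offset":[0,0,-3],"yaw":0},{"offset":[0,0,-4],"yaw":0},{"offset":[0,0,-4],"yaw":0},{"offset":[0,0,-2],"yaw":0},{"offset":[0,0,0],"yaw":0},{"offset":[0,0,0],"yaw":0}]}}

```text
time_s: 20.2
tool_pos: [489.1, -202.4, 176.7]
eef_rot: [-179.4, 0.3, 88.0]
ft_force: [0.2, 0.5, -0.8]
gripper_width: 44.1
```

```bash
cat > look.py <<'E'
from h import *
st=arm.read_state();print(st["tool_pos"],st["eef_rot"]);p=optics.camera("wrist");save(p,"pics/w7.png",(240,0,420,270),2.2)
im=cv2.imread("pics/w7.png")
c0=np.array([485,-203.5]);by=np.radians(-8.95)
for th,col in((0.97,(0,0,255)),(1.2,(255,0,0)),(1.41,(0,255,0))):
    a=by-th;u=np.array([np.cos(a),np.sin(a)])*26
    w=proj(p,[[*(c0-u),55],[*(c0+u),55]],st);w=((w-[240,0])*2.2).astype(int)
    cv2.line(im,tuple(map(int,w[0])),tuple(map(int,w[1])),col,1)
cv2.imwrite("pics/w7b.png",im)
E
python3 look.py
```

```text
[ 489.07428171 -202.44471672  176.74218897] [-179.44435219    0.30809033   87.9540669 ]
```

View pics/w7b.png

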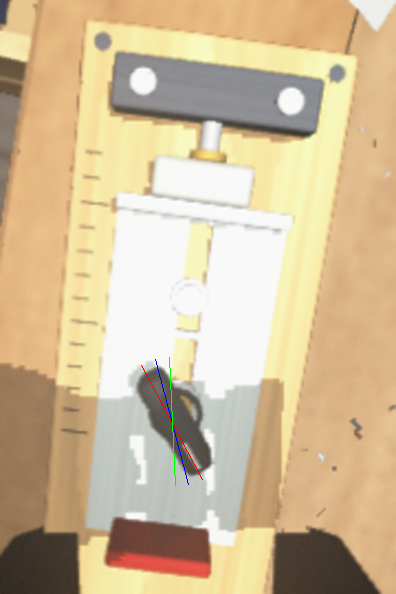

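Call:
{"op": "send_rows", "data": {"rows": [{"offset":[-0.15,0,0],"yaw":0},{"offset":[0,0,0],"yaw":-0.15},{"offset":[0,0,0],"yaw":-0.15},{"offset":[0,0,0],"yaw":-0.15},{"offset":[0,0,0],"yaw":-0.03},{"offset":[0,0,4],"yaw":0},{"offset":[0,0,4],"yaw":0},{"offset":[0,0,3],"yaw":0},{"offset":[0,0,2],"yaw":0},{"offset":[0,0,0.9],"yaw":0},{"offset":[0,0,0],"yaw":0},{"offset":[0,0,0],"yaw":0},{"offset":[0,0,0],"yaw":0}]}}

```text
time_s: 21.55
tool_pos: [488.9, -205.3, 39.0]
eef_rot: [-179.4, 0.1, 115.4]
ft_force: [-0.2, -0.2, 1.3]
gripper_width: 43.7
```

Call:
{"op": "send_rows", "data": {"rows": [{"offset":[0,0,0],"yaw":0},{"offset":[0,0,0],"yaw":0},{"offset":[0,0,0],"yaw":0},{"offset":[0,0,0],"yaw":0},{"offset":[0,0,0],"yaw":0},{"offset":[0,0,0],"yaw":0}], "gripper": 0}}

```text
time_s: 22.15
tool_pos: [487.6, -204.8, 37.9]
eef_rot: [-179.3, 0.0, 115.5]
ft_force: [-1.2, 0.1, 3.3]
gripper_width: 11.7
```

```bash
cat > r.py <<'E'
from h import *
s=arm.read_state();print(s['torque'],s['ft_force'],s['eef_rot'],s['tool_pos'],s['gripper_width'])
E
python3 r.py
```

```text
[0.01436308 0.08398559 0.3124609 ] [-1.19789069  0.1437273   3.27014384] [-1.79323838e+02  3.43136517e-03  1.15490794e+02] [ 487.61202796 -204.82972485   37.87991352] 11.739245936614664
```

Call:
{"op": "send_rows", "data": {"rows": [{"offset":[0,0,0],"yaw":0.1},{"offset":[0,0,0],"yaw":0.1},{"offset":[0,0,0],"yaw":0.1},{"offset":[0,0,0],"yaw":0.1},{"offset":[0,0,0],"yaw":0.08},{"offset":[0,0,0],"yaw":0},{"offset":[0,0,0],"yaw":0}]}}

```text
time_s: 22.85
tool_pos: [487.4, -204.9, 37.9]
eef_rot: [-179.4, 0.3, 88.1]
ft_force: [-3.4, -1.3, 5.5]
gripper_width: 12.0
```

```bash
python3 r.py
```

```text
[-0.11095989  0.41387641  0.46672734] [-3.37413992 -1.28830574  5.47495714] [-179.37152064    0.31862548   88.10749646] [ 487.38036709 -204.88835598   37.86878375] 12.047033605054015
```

Call:
{"op": "send_rows", "data": {"rows": [{"offset":[0,0,0],"yaw":0},{"offset":[0,0,0],"yaw":0},{"offset":[0,0,0],"yaw":0},{"offset":[0,0,0],"yaw":0}], "gripper": 0.17}}

```text
time_s: 23.25
tool_pos: [487.6, -205.2, 37.7]
eef_rot: [-179.4, 0.3, 88.0]
ft_force: [-3.7, -4.2, 4.5]
gripper_width: 15.1
```

```bash
python3 r.py
```

```text
[-0.62044416  0.52903295  0.19965932] [-3.74442572 -4.22247468  4.50805529] [-179.40459509    0.33406094   87.98131113] [ 487.5748938  -205.16301657   37.73211055] 15.079192799216008
```

Call:
{"op": "send_rows", "data": {"rows": [{"offset":[0,0,0],"yaw":-0.03},{"offset":[0,0,0],"yaw":-0.03},{"offset":[0,0,0],"yaw":0},{"offset":[0,0,0],"yaw":0}]}}

```text
time_s: 23.65
tool_pos: [487.6, -205.1, 37.7]
eef_rot: [-179.4, 0.3, 91.4]
ft_force: [-4.0, -3.5, 4.1]
gripper_width: 15.3
```

```bash
python3 r.py
```

```text
[-0.59688888  0.51364257  0.09841924] [-3.95914614 -3.50544673  4.10555927] [-179.38908587    0.2937836    91.41624467] [ 487.58253117 -205.13026182   37.68952234] 15.257989773384521
```

Call:
{"op": "send_rows", "data": {"rows": [{"offset":[0,0,0],"yaw":-0.03},{"offset":[0,0,0],"yaw":-0.03},{"offset":[0,0,0],"yaw":0},{"offset":[0,0,0],"yaw":0}]}}

```text
time_s: 24.05
tool_pos: [487.6, -205.1, 37.7]
eef_rot: [-179.4, 0.3, 94.9]
ft_force: [-3.2, -3.9, 4.3]
gripper_width: 15.3
```

```bash
python3 r.py
```

```text
[-0.6169802   0.48533462  0.14112539] [-3.19605341 -3.92988108  4.31215165] [-179.37893621    0.25504555   94.87108109] [ 487.63275625 -205.10634983   37.69044236] 15.263156790871815
```

Call:
{"op": "send_rows", "data": {"rows": [{"offset":[-0.1,-0.08,-0.1],"yaw":-0.03},{"offset":[0,0,0],"yaw":-0.03},{"offset":[0,0,0],"yaw":0},{"offset":[0,0,0],"yaw":0}]}}

```text
time_s: 24.45
tool_pos: [487.4, -205.2, 38.1]
eef_rot: [-179.4, 0.1, 98.2]
ft_force: [4.0, 2.7, -7.4]
gripper_width: 15.0
```

```bash
python3 r.py
```

```text
[ 0.29573969 -0.89018073  0.15686557] [ 4.04422194  2.7323552  -7.39665099] [-1.79425035e+02  1.48631949e-01  9.82366660e+01] [ 487.42336407 -205.16073831   38.07117007] 14.981795508586389
```

Call:
{"op": "send_rows", "data": {"rows": [{"offset":[0,0,0],"yaw":-0.03},{"offset":[0,0,0],"yaw":-0.03},{"offset":[0,0,0],"yaw":0},{"offset":[0,0,0],"yaw":0}]}}

```text
time_s: 24.85
tool_pos: [487.4, -205.3, 38.6]
eef_rot: [-179.4, 0.1, 101.7]
ft_force: [4.6, 3.0, -4.6]
gripper_width: 15.2
```

```bash
python3 r.py
```

```text
[ 0.51139124 -0.83725522  0.03071423] [ 4.58569466  3.04377119 -4.58549719] [-1.79413512e+02  1.26076595e-01  1.01701193e+02] [ 487.42991004 -205.31519292   38.64955384] 15.242536477335301
```

Call:
{"op": "send_rows", "data": {"rows": [{"offset":[0.05,0.06,0.05],"yaw":-0.03},{"offset":[0,0,0],"yaw":-0.03},{"offset":[0,0,0],"yaw":0},{"offset":[0,0,0],"yaw":0}]}}

```text
time_s: 25.25
tool_pos: [487.6, -205.3, 38.5]
eef_rot: [-179.4, 0.1, 105.1]
ft_force: [2.5, 1.4, -0.0]
gripper_width: 15.2
```

```bash
python3 r.py
```

```text
[ 0.16353074 -0.40390054  0.05047468] [ 2.52190943  1.39021057 -0.00659534] [-1.79368158e+02  1.28632714e-01  1.05131313e+02] [ 487.60618549 -205.30685363   38.47341458] 15.172863231445104
```

Call:
{"op": "send_rows", "data": {"rows": [{"offset":[0,0,0],"yaw":0},{"offset":[0,0,0],"yaw":0},{"offset":[0,0,0],"yaw":0},{"offset":[0,0,0],"yaw":0}], "gripper": 0.4}}

```text
time_s: 25.65
tool_pos: [487.1, -205.2, 38.0]
eef_rot: [-179.3, 0.1, 105.1]
ft_force: [0.4, -0.7, -0.7]
gripper_width: 35.7
```

Call:
{"op": "send_rows", "data": {"rows": [{"offset":[0,0,-1],"yaw":0},{"offset":[0,0,-3],"yaw":0},{"offset":[0,0,-4],"yaw":0},{"offset":[0,0,-4],"yaw":0},{"offset":[0,0,-2],"yaw":0},{"offset":[0,0,0],"yaw":0.15},{"offset":[0,0,0],"yaw":0.15},{"offset":[0,0,0],"yaw":0},{"offset":[0,0,0],"yaw":0}]}}

```text
time_s: 26.55
tool_pos: [488.8, -204.5, 178.5]
eef_rot: [-179.4, 0.3, 88.2]
ft_force: [1.3, 0.5, 0.1]
gripper_width: 35.1
```

```bash
sed -i 's/w7/w8/g' look.py; python3 look.py
```

```text
[ 488.81742429 -204.46766016  178.49178395] [-179.42011796    0.30318132   88.15924822]
```

View pics/w8b.png

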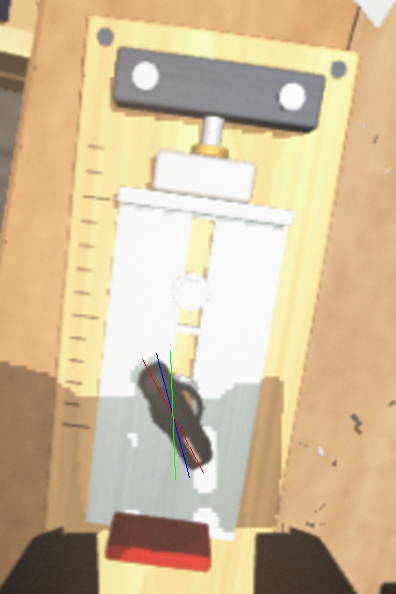

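```bash
python3 -c "
from rig import arm
print(arm.sign_off())"
```

```text
the job is handed in; nothing more can be done
None
```

The length stop is set and the job is handed in, but the knob did not stay at the "tight from 1.2 rad" mark. No verdict was reported, and the clamp force is my estimate, not a direct reading.

**What I did**
- **Pressing:** I pushed the fence along by its lip until the resistance rose from about 5.5 N while sliding to about 13.5 N. That leaves roughly 8 N on the gauge block, held for about 0.6 s with the clamp still loose.
- **Clamping:** I then gripped the knob and turned it clockwise to about 1.41–1.45 rad. I did this three times.

**Last checks**
- **Closed and clear:** The last overhead picture shows the gauge block flat and closed between the fence and the brass screw, with the fence straight. The gripper is open and clear about 140 mm higher. The arm never went near the matchbox, jar or relay. I did not measure the block's gaps to the fence and the screw at the end.
- **Knob angle (disagrees with the description):** After each release, including a slow one, the knob turned back to about 0.97 rad, although it was said to stay where it is left.
- **Clamp force:** With the fingers slightly opened, the knob still pushed back with about 0.2 N m, so the washer pressure itself was turning it back. At rest that pressure should just balance the knob's friction. I estimate 40–45 N on the washer, above the 15 N needed.

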